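# Add a flat tin from the tip-out pantry bin to the pile

### The arm

A 6-joint arm with a two-finger parallel gripper is mounted at the origin on the work surface. World frame = base frame: x ahead of the robot, y to its left, z up, the work surface at z = 0. Lengths are in m, angles in rad, forces in N, time in s.
With the tool pointing down it reaches from about 0.275 to 1 m from the base axis. Payload 8.4 kg.
Tool frame: the origin (TCP) lies on the centre line of the jaws, within the pads' length; the fingertips stand 17 mm ahead of it and the grasp point (between the pads) lies 2 mm behind it (bot.tcp_to_tips is the z of the fingertips in the tool frame, in m); z points along the fingers, y is the line along which they close (so a half turn about z gives the same grasp; the last joint's range is limited). The gripper opens to 85 mm and grips with 20 to 120 N. Pads are 22 mm wide; open, the fingers measure 114 mm over their backs; the gripper's body (76 mm by 85 mm) begins 54 mm behind the grasp point. The pads swing forward as they close: fully open they stand 13 mm farther back than shut.
Start: joints at [-1.342, 0.353, 1.633, -0, 1.155, -0.002], TCP at [0.143, -0.608, 0.248] pointing down, gripper open.
Joint ranges: [-2.63, 2.63], [-0.92, 2.1], [0.06, 2.66], [-1.3, 4.44], [0, 2.69], [-3.02, 3.02]. Speed limits (rad/s): [2.22, 2.22, 2.79, 3.14, 3.14, 3.14].

### API

Orientations are given as a unit quaternion [x, y, z, w].
In Python, from workcell import bot, hand, kinematics, get_obs, vision, hand_in gives the robot as it stands. The module is installed in compiled form; this text tells all that it offers. Calls block until the motion is done:
- bot.reach(position, orientation): joint-space move of the TCP to a pose.
- bot.servo_line(position, ori=None, velocity=0.15): straight line of the TCP; ori=None keeps the orientation; velocity is the mean speed in m/s.
- bot.goto_joints(angles): joint-space move.
- hand.move_gripper(opening, strength=None): finger opening in m; strength is the grip in N (None keeps the last); returns when the fingers have stopped.
- bot.dwell(seconds).
- kinematics.solve_ik(position, orientation): joint angles nearest the present ones, or None.
- get_obs(): the state.
- vision.read_camera(name): name is "scene" or "top" or "wrist"; returns a dict with "frame" (480x640x3 uint8, red, green, blue), "intrinsics" (3x3 intrinsics, pixels), "view" (4x4, takes a point from world to camera coordinates). Camera axes: x right, y down, z forward; pixel columns grow to the right and rows downward; lengths in m; the calibration is good to about 2 mm. A picture is of the moment at which its call begins. There is no depth.
A pose or a line that the arm cannot do raises bot.IKError and nothing moves.
- hand_in(): hands the job in; it is judged then, once.
The state is a dict: "time_s": time; "joint_pos": joint angles; "joint_vel": joint speeds; "joint_efforts": joint torques, N m; "position": TCP position; "orientation": TCP orientation; "wrist_force": force on the tool from outside, world axes, zero at the start; "ft_torque": the same for the moment, N m; "gripper_width": finger opening in m; "grip_force": force on a finger pad.
Only numpy, scipy, OpenCV 4.12 (cv2) and the standard library are available. Lean on these libraries where they do the work, as an engineer would, in place of code of your own. Each camera call takes 0.05 s, during which the arm holds its last target. There are 200 camera calls.

### The job

Tip out the pantry bin that holds the flat rectangular fish tins, take the upper one and set it down gently and squarely, the right way up, on top of the pile of the same tins on the serving board. Then push the bin fully shut again, and leave the other bins closed and everything else where it is.

Things in the scene. Friction and masses are not known exactly. Their poses are not given: they have to be found in the camera images.
- unit: Cream wooden pantry unit fixed on the counter, 484 wide (y) x 180 deep (x) x 160 high, three tip-out bins side by side. Origin: centre of underside; the bin fronts lie 90 in front (its -x side, facing the robot). Top board 146 to 160 up, set back: it begins 75 behind the fronts: closed bins are open from above at the front only. Uprights between bins 110 high.
- bin_left (a joint): Hinge of the left bin (as seen from the robot; its centre at unit y = 156): 0 closed as at the start, grows as its top tips out towards the robot, stop at 0.62 rad. Hinge line along the unit's y at the bin's front lower edge, unit x = -90, 14 above the counter. Stiff friction hinge: it stays at any angle; about 12 N at the lip opens it, 3 to 6 N shuts it.
- lip_left (a point): Middle of the top edge of the left bin's front; moves with the bin. The edge is 144 long (y), 12 thick; closed, it is 95 above and 6 behind the hinge line. Site z points up the front panel. Fingers can hook behind it from above, at most 35 below the edge over the flat tins, and pull it out; the front's outside can be pushed to shut it.
- floor_left (a point): Middle of the left bin's inner floor, 8 above and 68 behind the hinge line when closed; moves with the bin, z square to the floor. Inside: 134 wide (y), 113 deep (x), its front wall 12 thick; front 87 high, sides falling from 80 high at the front to 52 at the back, back 52 high.
- bin_middle (a joint): Hinge of the middle bin (as seen from the robot; its centre at unit y = 0): 0 closed as at the start, grows as its top tips out towards the robot, stop at 0.62 rad. Hinge line along the unit's y at the bin's front lower edge, unit x = -90, 14 above the counter. Stiff friction hinge: it stays at any angle; about 12 N at the lip opens it, 3 to 6 N shuts it.
- lip_middle (a point): Middle of the top edge of the middle bin's front; moves with the bin. The edge is 144 long (y), 12 thick; closed, it is 95 above and 6 behind the hinge line. Site z points up the front panel. Fingers can hook behind it from above, at most 35 below the edge over the flat tins, and pull it out; the front's outside can be pushed to shut it.
- floor_middle (a point): Middle of the middle bin's inner floor, 8 above and 68 behind the hinge line when closed; moves with the bin, z square to the floor. Inside: 134 wide (y), 113 deep (x), its front wall 12 thick; front 87 high, sides falling from 80 high at the front to 52 at the back, back 52 high.
- bin_right (a joint): Hinge of the right bin (as seen from the robot; its centre at unit y = -156): 0 closed as at the start, grows as its top tips out towards the robot, stop at 0.62 rad. Hinge line along the unit's y at the bin's front lower edge, unit x = -90, 14 above the counter. Stiff friction hinge: it stays at any angle; about 12 N at the lip opens it, 3 to 6 N shuts it.
- lip_right (a point): Middle of the top edge of the right bin's front; moves with the bin. The edge is 144 long (y), 12 thick; closed, it is 95 above and 6 behind the hinge line. Site z points up the front panel. Fingers can hook behind it from above, at most 35 below the edge over the flat tins, and pull it out; the front's outside can be pushed to shut it.
- floor_right (a point): Middle of the right bin's inner floor, 8 above and 68 behind the hinge line when closed; moves with the bin, z square to the floor. Inside: 134 wide (y), 113 deep (x), its front wall 12 thick; front 87 high, sides falling from 80 high at the front to 52 at the back, back 52 high.
- tin_upper: Flat rectangular fish tin, plain tinplate, 105 long (its x) x 60 wide (its y) x 24 high, rounded corners, 150 g. Origin: centre of its underside, z up. The upper one of the two flat tins that lie on one another in one of the bins (long side along the bin's depth, resting on the bin's floor and tipping with it). This is the one to move.
- tin_lower: Flat rectangular fish tin, plain tinplate, 105 long (its x) x 60 wide (its y) x 24 high, rounded corners, 150 g. Origin: centre of its underside, z up. The lower one of the two in the bin; it stays there.
- pile_upper: Flat rectangular fish tin, plain tinplate, 105 long (its x) x 60 wide (its y) x 24 high, rounded corners, 150 g. Origin: centre of its underside, z up. The top tin of the pile of two on the serving board; its top face is 62 above the counter.
- pile_lower: Flat rectangular fish tin, plain tinplate, 105 long (its x) x 60 wide (its y) x 24 high, rounded corners, 150 g. Origin: centre of its underside, z up. The bottom tin of the pile on the serving board, lying on the board (14 above the counter).
- board: Wooden serving board, 170 x 110 x 14, fixed on the counter. Origin: centre of its underside.
- round_lower: Round tin, 78 across x 34 high, tinplate, in another bin; bystander. Origin: centre of its underside.
- round_upper: Round tin like the other, on top of it; bystander.
- jam_jar: Glass jar, 62 across x 85 high, in the third bin; bystander. Origin: centre of its underside.
- bowl: White bowl, 124 across x 55 high; bystander on the counter. Origin: centre of its underside.
- mug: White mug, 80 across x 92 high; bystander. Origin: centre of its underside.
- pepper_mill: Dark wooden pepper mill, 54 across x 152 high; bystander. Origin: centre of its underside.
- soap_bottle: Clear soap bottle, 66 across x 150 high; bystander. Origin: centre of its underside.
- spoon: Wooden spoon, 200 long (its x), lying; bystander. Origin: on the counter under its middle.
- saucer: White saucer, 140 across x 18 high; bystander. Origin: centre of its underside.

How it is judged:
By the outcome, as a careful person would: the job done as asked, in the order asked, and still so for the second after the job is handed in, with the robot touching nothing.
It also fails if it takes over 72 s, if anything falls off the work surface, if the arm or the gripper's body presses on something with over 40 N, if the wrist force passes 120 N, or if a joint passes its speed limit or range.

## Working session

There is one attempt and no reset: what is moved stays moved. The work goes in short steps, each a Python script; the robot and the scene stay as the last script left them, time stands still between calls to the robot, and variables do not carry over. Pictures are saved under pics/ and viewed, at most 10 in all, crops included, and the job is handed in when it is done.

```bash
mkdir -p pics; python3 - <<'E'
from workcell import vision,get_obs
import cv2,numpy as np
for n in("scene","top"):
    d=vision.read_camera(n); cv2.imwrite(f"pics/{n}0.png",cv2.resize(d["frame"][:,:,::-1],(800,600),interpolation=cv2.INTER_CUBIC)); np.savez(f"{n}0.npz",**d)
    print(n,np.round(d["intrinsics"],1).tolist(),np.round(d["view"],3).tolist())
print(get_obs()["time_s"])
E
```

```text
scene [[450.4, 0.0, 313.7], [0.0, 450.4, 236.8], [0.0, 0.0, 1.0]] [[0.992, -0.127, -0.005, -0.561], [-0.12, -0.922, -0.369, 0.111], [0.042, 0.367, -0.929, 1.152], [0.0, 0.0, 0.0, 1.0]]
top [[446.4, 0.0, 325.7], [0.0, 446.4, 231.6], [0.0, 0.0, 1.0]] [[0.03, -1.0, 0.008, -0.023], [-0.995, -0.031, -0.1, 0.572], [0.1, -0.005, -0.995, 1.272], [0.0, 0.0, 0.0, 1.0]]
0.1
```

View pics/scene0.png

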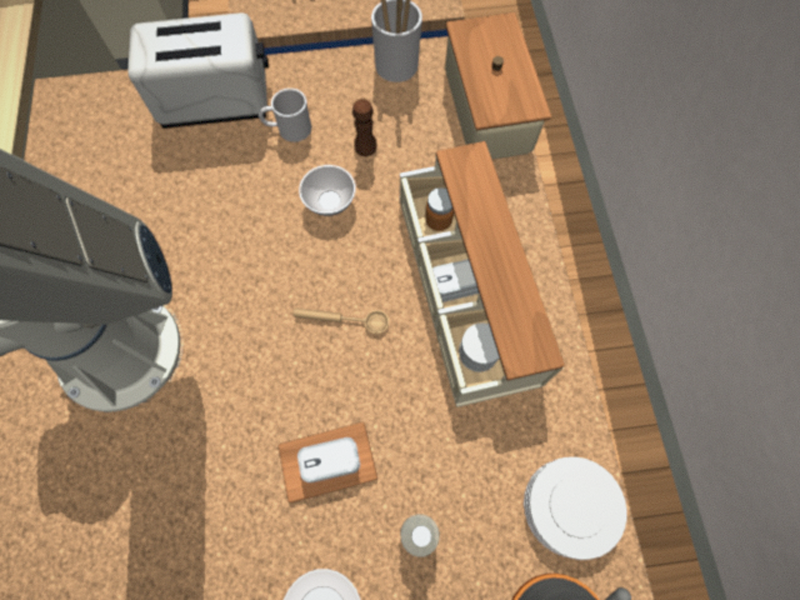

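View pics/top0.png

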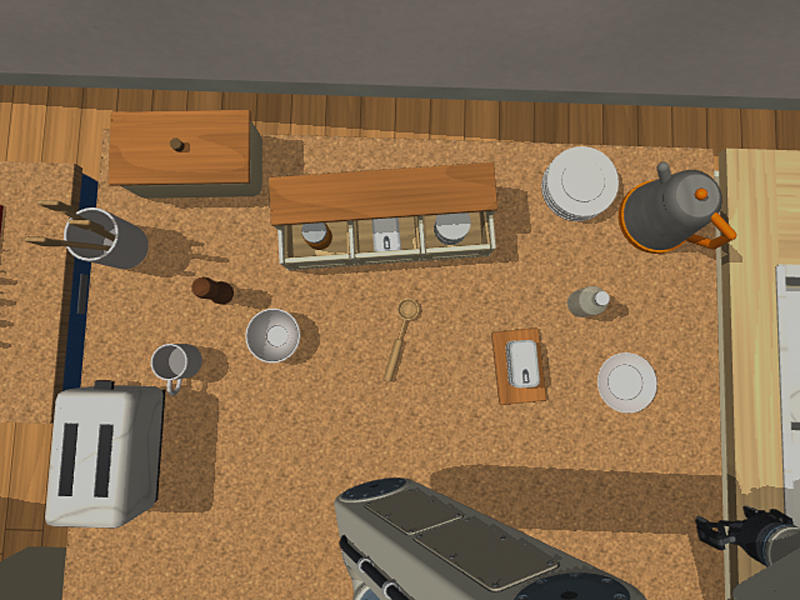

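Flat tins are in the middle bin (top px ~(387,235) in the 800-wide picture). The board with the pile is at ~(520,365). Next, enlarged crops for measuring.

```bash
python3 - <<'E'
import cv2,numpy as np
def crop(f,x,y,w,h,s):
    return cv2.resize(f[y:y+h,x:x+w,::-1],None,fx=s,fy=s,interpolation=cv2.INTER_CUBIC)
t=np.load("top0.npz")["frame"]; s=np.load("scene0.npz")["frame"]
def comp(a,b,n):
    o=np.zeros((600,800,3),np.uint8); o[:a.shape[0],:a.shape[1]]=a; return o
o=np.zeros((600,800,3),np.uint8)
a=crop(t,205,160,200,60,4); o[:240,:800]=a
b=crop(t,385,255,60,75,4.8); o[240:600,:288]=b
c=crop(s,215,335,90,70,5); o[245:595,300:750]=c
cv2.imwrite("pics/c1.png",o)
a=crop(s,315,130,140,198,3); cv2.imwrite("pics/c2.png",a)
E
```

```text
(no output)
```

View pics/c1.png

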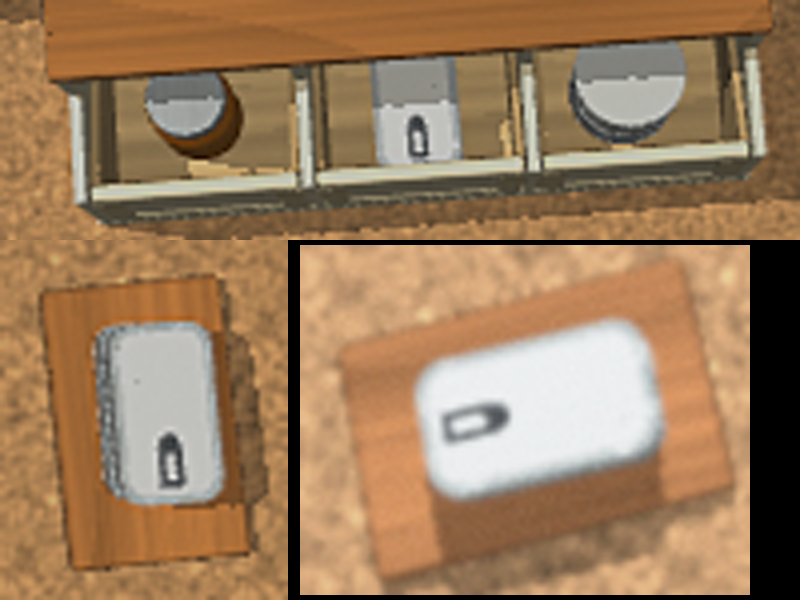

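View pics/c2.png

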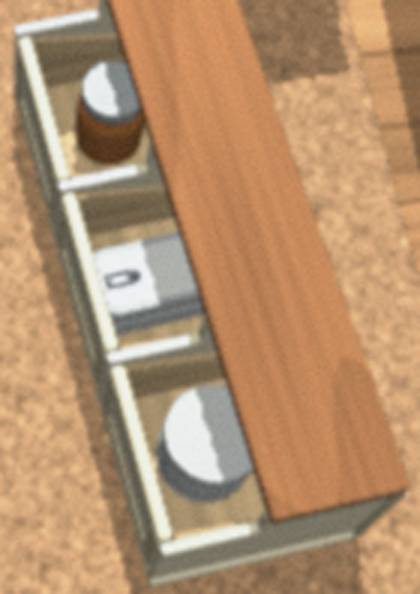

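Lip of the middle bin runs (316,182)–(523,165) in the top crop and (68,195)–(110,353) in the scene crop. The tin tab is at (417,135) and (123,278). The pile's top centre is at (167,412) and (540,409). Triangulating these.

```bash
cat >h.py <<'E'
import numpy as np,cv2
def tri(views,uvs):
    A=[]
    for d,(u,v) in zip(views,uvs):
        P=d["intrinsics"]@d["view"][:3]
        A+= [u*P[2]-P[0], v*P[2]-P[1]]
    X=np.linalg.svd(np.array(A))[2][-1]; return X[:3]/X[3]
def proj(d,X):
    p=d["intrinsics"]@(d["view"]@np.r_[X,1])[:3]; return p[:2]/p[2]
E
python3 - <<'E'
from h import *
T=dict(np.load("top0.npz"));S=dict(np.load("scene0.npz"))
m=lambda p,o,q,s:((p[0]-o[0]+.5)/s-.5+q[0],(p[1]-o[1]+.5)/s-.5+q[1])
tu=lambda p:m(p,(0,0),(205,160),4); tb=lambda p:m(p,(0,240),(385,255),4.8)
sb=lambda p:m(p,(300,245),(215,335),5); su=lambda p:m(p,(0,0),(315,130),3)
def go(n,a,b):
    X=tri([T,S],[a,b]); print(n,np.round(X,4), np.round(np.r_[proj(T,X)-a,proj(S,X)-b],1))
go("lipL0",tu((95,193)),su((25,40)))
go("lipL1",tu((300,183)),su((67,183)))
go("lipM0",tu((316,182)),su((68,195)))
go("lipM1",tu((523,165)),su((110,353)))
go("lipR0",tu((540,164)),su((118,368)))
go("lipR1",tu((750,147)),su((163,545)))
go("boardFR",tu((770,32)),su((273,521)))
go("tab",tu((417,135)),su((123,278)))
go("tinFL",tu((375,162)),su((97,258)))
go("tinFR",tu((460,162)),su((115,322)))
for n,a,b in(("TL",(108,325),(415,370)),("TR",(211,322),(645,318)),("BR",(225,502),(665,455)),("BL",(120,503),(435,500)),("tab",(173,462),(477,421)),("c",(167,412),(540,409)),
 ("bTL",(42,292),(340,350)),("bTR",(220,276),(680,260)),("bBR",(248,552),(733,487)),("bBL",(73,570),(385,580))): 
    # note scene corner correspondences by rotation: determine by geometry
    if n in("tab","c"): go("pile "+n,tb(a),sb(b))
cor={"TL":(108,325),"TR":(211,322),"BR":(225,502),"BL":(120,503)}; sc={"TL":(415,370),"TR":(645,318),"BR":(665,455),"BL":(435,500)}
# scene view: +x world = right ; +y = up. top view: +x = up, +y = left
mp={"TL":"TR","TR":"BR","BR":"BL","BL":"TL"}
for k in cor: go("pile "+k,tb(cor[k]),sb(sc[mp[k]]))
bt={"TL":(42,292),"TR":(220,276),"BR":(248,552),"BL":(73,570)}; bs={"TL":(340,350),"TR":(680,260),"BR":(733,487),"BL":(385,580)}
for k in bt: go("board "+k,tb(bt[k]),sb(bs[mp[k]]))
E
```

```text
lipL0 [0.6234 0.2644 0.1031] [-0.  -0.5 -0.5  0.1]
lipL1 [0.638  0.1246 0.0955] [-0.1 -1.2 -1.3  0.3]
lipM0 [0.6381 0.1134 0.0956] [-0.1 -0.9 -0.9  0.3]
lipM1 [ 0.6526 -0.0301  0.0954] [-0.  -0.2 -0.2  0.1]
lipR0 [ 0.6561 -0.042   0.0902] [-0.  -0.7 -0.8  0.2]
lipR1 [ 0.6691 -0.1881  0.0951] [ 0.   0.2  0.3 -0.1]
boardFR [ 0.7406 -0.1921  0.1483] [-0.  -0.7 -0.8  0.2]
tab [0.6775 0.0453 0.0657] [-0.  -0.3 -0.4  0.1]
tinFL [0.6612 0.0759 0.0439] [-0.  -0.5 -0.5  0.1]
tinFR [0.665  0.0145 0.0448] [-0.1 -1.2 -1.3  0.3]
pile tab [ 0.3839 -0.2778  0.0588] [-0.2 -0.7 -0.8  0.3]
pile c [ 0.4123 -0.2754  0.0526] [-0.1 -0.5 -0.6  0.2]
pile TL [ 0.4629 -0.2409  0.0483] [-0.1 -0.7 -0.8  0.3]
pile TR [ 0.466  -0.3021  0.0481] [-0.1 -0.6 -0.7  0.2]
pile BR [ 0.362  -0.3089  0.0558] [-0.2 -0.9 -1.   0.3]
pile BL [ 0.3571 -0.2499  0.0454] [-0.  -0.2 -0.2  0.1]
board TL [ 0.4813 -0.2089  0.0025] [-0.  -0.3 -0.3  0.1]
board TR [ 0.4945 -0.317   0.0086] [-0.1 -0.4 -0.4  0.1]
board BR [ 3.285e-01 -3.368e-01  1.000e-04] [-0.2 -0.8 -0.9  0.3]
board BL [ 0.314  -0.2303  0.0007] [-0.1 -0.5 -0.6  0.2]
```

```bash
cat >>h.py <<'E'
from scipy.spatial.transform import Rotation as R
def atz(d,uv,z):
    C=np.linalg.inv(d["view"]); r=C[:3,:3]@np.linalg.inv(d["intrinsics"])@np.r_[uv,1]
    o=C[:3,3]; return o+r*(z-o[2])/r[2]
def quat(yaw,tilt=0.,flip=False):
    """tool y across (unit y), tool z down, tipped so z leans to unit +x by tilt"""
    ux=np.array([np.cos(yaw),np.sin(yaw),0]); uy=np.array([-np.sin(yaw),np.cos(yaw),0])
    z=np.sin(tilt)*ux-np.cos(tilt)*np.array([0,0,1.]); y=-uy if flip else uy
    return R.from_matrix(np.c_[np.cross(y,z),y,z]).as_quat()
E
python3 - <<'E'
from h import *
from workcell import bot,hand,kinematics,get_obs,vision
T=dict(np.load("top0.npz"));S=dict(np.load("scene0.npz"))
m=lambda p,o,q,s:((p[0]-o[0]+.5)/s-.5+q[0],(p[1]-o[1]+.5)/s-.5+q[1])
for a,b in(((95,193),(25,40)),((316,182),(68,195)),((523,165),(110,353)),((750,147),(163,545))):
    print(atz(T,m(a,(0,0),(205,160),4),.109).round(4),atz(S,m(b,(0,0),(315,130),3),.109).round(4))
print("pile",atz(T,m((167,412),(0,240),(385,255),4.8),.062).round(4),atz(S,m((540,409),(300,245),(215,335),5),.062).round(4))
o=get_obs(); print(R.from_quat(o["orientation"]).as_matrix().round(2).tolist(),o["gripper_width"],bot.tcp_to_tips)
for f in(0,1):
    q=quat(.1,0,f); print(f,kinematics.solve_ik([.41,-.275,.36],q),kinematics.solve_ik([.65,.04,.36],q), kinematics.solve_ik([.6,.04,.2],quat(.1,.62,f)))
q=quat(.1,0,False)
try: bot.reach([.36,-.275,.36],q)
except bot.IKError: q=quat(.1,0,True); bot.reach([.36,-.275,.36],q)
d=vision.read_camera("wrist"); np.savez("w_pile.npz",**d)
bot.reach([.60,.04,.34],q); hand.move_gripper(0.0)
e=vision.read_camera("wrist"); np.savez("w_bin.npz",**e)
print(get_obs()["time_s"],bot.tcp_to_tips,np.linalg.inv(e["view"]).round(3).tolist())
cv2.imwrite("pics/w1.png",cv2.resize(np.hstack([d["frame"],e["frame"]])[:,:,::-1],(800,300),interpolation=cv2.INTER_AREA))
E
```

```text
[0.6212 0.2629 0.109 ] [0.624  0.2607 0.109 ]
[0.6335 0.1119 0.109 ] [0.6389 0.1071 0.109 ]
[ 0.6498 -0.0299  0.109 ] [ 0.6514 -0.0349  0.109 ]
[ 0.6672 -0.1859  0.109 ] [ 0.6664 -0.191   0.109 ]
pile [ 0.411  -0.2737  0.062 ] [ 0.4147 -0.2762  0.062 ]
[[0.97, 0.23, -0.0], [0.23, -0.97, 0.0], [0.0, -0.0, -1.0]] 0.08549667231175198 0.017
0 [-5.93849964e-01  4.92692163e-02  1.76451218e+00 -4.44089210e-16
  1.32781126e+00 -2.26464629e+00] [ 5.91576188e-02  3.15206926e-01  1.44055667e+00 -4.44089210e-16
  1.38582906e+00 -1.61163871e+00] [ 0.04758465  0.17788251  2.16917106  0.17298882  0.17778802 -1.78378412]
1 [-5.93849964e-01  4.92692163e-02  1.76451218e+00 -4.44089210e-16
  1.32781126e+00  8.76946363e-01] [ 5.91576188e-02  3.15206926e-01  1.44055667e+00 -4.44089210e-16
  1.38582906e+00  1.52995395e+00] [0.04758465 0.17788251 2.16917106 0.17298882 0.17778802 1.35780853]
4.4417 0.017 [[-0.101, 0.958, 0.269, 0.534], [0.995, 0.097, 0.029, 0.034], [0.002, 0.271, -0.963, 0.465], [0.0, 0.0, 0.0, 1.0]]
```

View pics/w1.png

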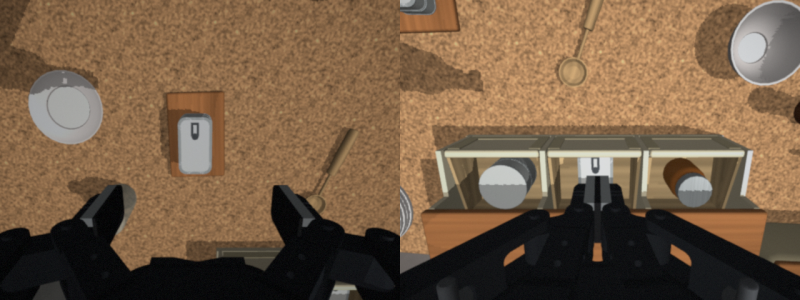

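```bash
python3 - <<'E'
from h import *
d=np.load("w_pile.npz")["frame"];e=np.load("w_bin.npz")["frame"]
o=np.zeros((600,800,3),np.uint8)
o[:400,:300]=cv2.resize(d[140:290,256:368:][:, :112],(300,400),interpolation=cv2.INTER_CUBIC)
o[400:600]=cv2.resize(e[205:335,50:570],(800,200),interpolation=cv2.INTER_CUBIC)
o[:390,310:790]=cv2.resize(e[205:335,220:380],(480,390),interpolation=cv2.INTER_CUBIC)
cv2.imwrite("pics/c3.png",o[:,:,::-1])
E
```

```text
(no output)
```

View pics/c3.png

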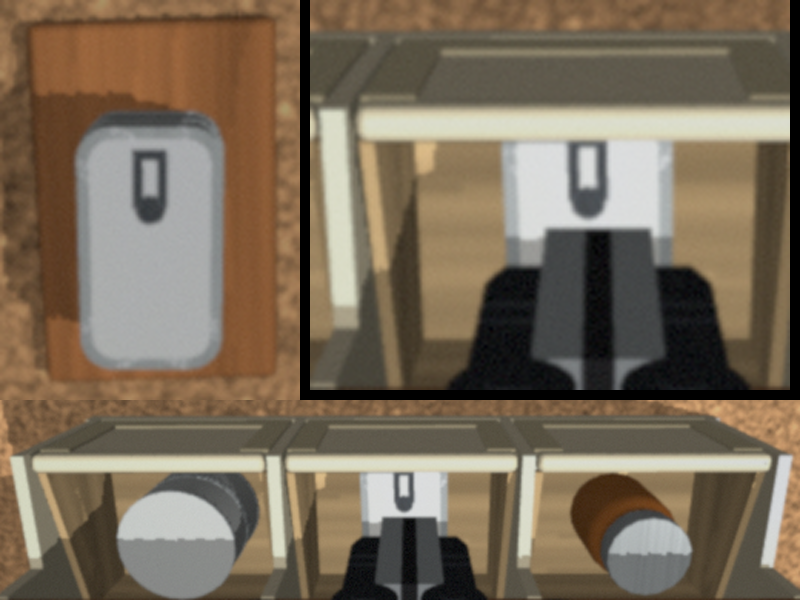

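```bash
python3 - <<'E'
from h import *
P=dict(np.load("w_pile.npz"));B=dict(np.load("w_bin.npz"));T=dict(np.load("top0.npz"))
b=lambda x,y:((x+.5)/(800/520)-.5+50,(y-400+.5)/(800/520)-.5+205)
z3=lambda x,y:((x-310+.5)/3-.5+220,(y+.5)/3-.5+205)
p=lambda x,y:((x+.5)/(300/112)-.5+256,(y+.5)/(400/150)-.5+140)
for x in(35,267,288,517,540,770): print("lip outer",atz(B,b(x,457),.109).round(4))
print("mid lip outer/inner",atz(B,z3(589,108),.109).round(4),atz(B,z3(589,140),.109).round(4))
print("tin edges",atz(B,z3(503,190),.07).round(4),atz(B,z3(675,190),.07).round(4), "tab",atz(B,z3(588,180),.07).round(4))
for n,k in(("left",[(76,180),(82,340)]),("right",[(223,160),(222,340)]),("near/far",[(150,125),(150,370)]),("boardL",[(30,28),(48,380)]),("boardR",[(275,18),(275,375)])):
    zz=.014 if "b" in n else .062
    a=[atz(P,p(*q),zz) for q in k]; print(n,np.round(a,4).tolist(),np.arctan2(*(a[1]-a[0])[[1,0]]))
m=lambda q,o,w,s:((q[0]-o[0]+.5)/s-.5+w[0],(q[1]-o[1]+.5)/s-.5+w[1])
print("tri pile tab",tri([P,T],[p(149,187),m((173,462),(0,240),(385,255),4.8)]).round(4))
print("tri tin tab",tri([B,T],[z3(588,180),m((417,135),(0,0),(205,160),4)]).round(4))
E
```

```text
lip outer [ 0.6644 -0.1809  0.109 ]
lip outer [ 0.6502 -0.0404  0.109 ]
lip outer [ 0.6489 -0.0277  0.109 ]
lip outer [0.6349 0.1112 0.109 ]
lip outer [0.6335 0.1251 0.109 ]
lip outer [0.6194 0.2648 0.109 ]
mid lip outer/inner [0.6406 0.0427 0.109 ] [0.6511 0.0438 0.109 ]
tin edges [0.6855 0.0164 0.07  ] [0.6794 0.0769 0.07  ] tab [0.6787 0.0459 0.07  ]
left [[0.3859, -0.3057, 0.062], [0.4548, -0.2977, 0.062]] 0.11480990784142554
right [[0.3717, -0.2473, 0.062], [0.449, -0.2387, 0.062]] 0.11018134433651008
near/far [[0.3605, -0.278, 0.062], [0.4656, -0.2678, 0.062]] 0.09704711704290896
boardL [[0.3309, -0.3337, 0.014], [0.4951, -0.3141, 0.014]] 0.11838620917309588
boardR [[0.316, -0.2283, 0.014], [0.4818, -0.2068, 0.014]] 0.12886714231896576
tri pile tab [ 0.383  -0.2755  0.0727]
tri tin tab [0.6726 0.0449 0.0866]
```

```bash
cat >>h.py <<'E'
H=np.array([.641,.0422,.014]); YAW=.1006
UX=np.array([np.cos(YAW),np.sin(YAW),0]); UY=np.array([-np.sin(YAW),np.cos(YAW),0]); UZ=np.array([0,0,1.])
def binpt(xb,zb,th,yb=0.):
    return H+(xb*np.cos(th)-zb*np.sin(th))*UX+(xb*np.sin(th)+zb*np.cos(th))*UZ+yb*UY
E
python3 - <<'E'
from h import *
from workcell import bot,hand,get_obs,vision
bot.reach(binpt(27,0,0)*0+binpt(.027,.17,0),quat(YAW))
bot.servo_line(binpt(.027,.087,0),velocity=.1)
print("down",get_obs()["wrist_force"].round(1) if hasattr(get_obs()["wrist_force"],"round") else get_obs()["wrist_force"])
for th in np.arange(.08,.57,.08):
    bot.servo_line(binpt(.024,.087,th),quat(YAW,th),velocity=.05)
    o=get_obs(); print(round(th,2),np.round(o["wrist_force"],1),round(o["time_s"],1))
bot.servo_line(binpt(.030,.087,.56),velocity=.05)
bot.servo_line(binpt(.034,.20,.56),velocity=.15)
print(np.round(get_obs()["wrist_force"],1))
d=vision.read_camera("wrist"); np.savez("w_open.npz",**d); s=vision.read_camera("scene"); t=vision.read_camera("top"); np.savez("top1.npz",**t);np.savez("scene1.npz",**s)
o=np.zeros((600,800,3),np.uint8)
o[:,:]=cv2.resize(d["frame"],(800,600))
cv2.imwrite("pics/w2.png",o[:,:,::-1]); print(get_obs()["time_s"])
E
```

```text
down [0.5 0.3 0. ]
0.08 [2.4 0.9 0.8] 6.5
0.16 [ 3.5 -0.1  1.2] 6.8
0.24 [ 3.3 -0.4  1.7] 7.1
0.32 [3.2 0.4 4.2] 7.4
0.4 [ 1.7 -0.2  3.6] 7.7
0.48 [1.5 0.2 3.3] 8.0
0.56 [5.1 4.8 5.8] 8.9
[-0.7 -0.2 -0.4]
10.475
```

View pics/w2.png

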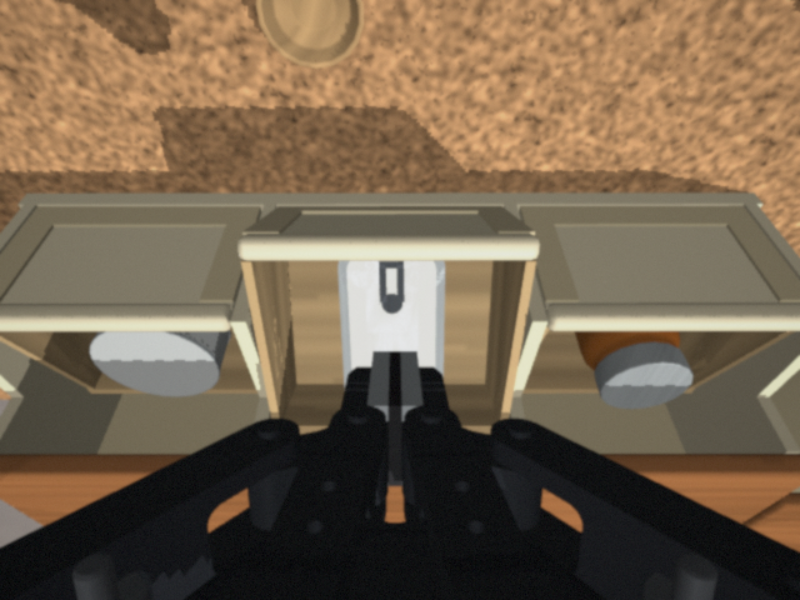

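```bash
python3 - <<'E'
from h import *
d=dict(np.load("w_open.npz"));P=dict(np.load("w_pile.npz"))
p=lambda x,y:((x+.5)/(300/112)-.5+256,(y+.5)/(400/150)-.5+140)
a=atz(P,p(149,223),.062);n=atz(P,p(149,125),.062); L=np.hypot(*(a-n)[:2]); print("tab end from front",L)
print("lip seen",[240*.8,238*.8],[540*.8,238*.8],"inner v",260*.8)
for th in(.50,.53,.56,.59,.62):
    print(th,[proj(d,binpt(0,.095,th,y)).round(1).tolist() for y in(-.072,.072)],"in",proj(d,binpt(.012,.095,th)).round(1),
     "tabend v (seen %.1f)"%(311*.8),[proj(d,binpt(x-.0525+L,.056,th)).round(1).tolist() for x in(.0645,.068,.072)],
     "tin sides at v284 (seen 273.6,353)",[proj(d,binpt(.068,.056,th,y)).round(1).tolist() for y in(-.03,.03)])
E
```

```text
tab end from front 0.040617705142090337
lip seen [192.0, 190.4] [432.0, 190.4] inner v 208.0
0.5 [[189.8, 192.0], [437.1, 191.9]] in [313.6 211.8] tabend v (seen 248.8) [[313.8, 251.2], [313.8, 255.7], [313.8, 260.8]] tin sides at v284 (seen 273.6,353) [[272.8, 270.8], [354.9, 270.8]]
0.53 [[189.3, 187.1], [437.6, 187.1]] in [313.6 207.3] tabend v (seen 248.8) [[313.8, 249.8], [313.8, 254.4], [313.8, 259.6]] tin sides at v284 (seen 273.6,353) [[272.5, 269.8], [355.2, 269.8]]
0.56 [[188.9, 182.3], [438.0, 182.2]] in [313.5 202.6] tabend v (seen 248.8) [[313.8, 248.3], [313.8, 253.0], [313.8, 258.3]] tin sides at v284 (seen 273.6,353) [[272.1, 268.7], [355.6, 268.6]]
0.59 [[188.5, 177.3], [438.4, 177.2]] in [313.5 197.9] tabend v (seen 248.8) [[313.8, 246.7], [313.8, 251.4], [313.8, 256.8]] tin sides at v284 (seen 273.6,353) [[271.7, 267.5], [355.9, 267.4]]
0.62 [[188.1, 172.3], [438.8, 172.2]] in [313.5 193.1] tabend v (seen 248.8) [[313.8, 244.9], [313.8, 249.8], [313.8, 255.3]] tin sides at v284 (seen 273.6,353) [[271.4, 266.1], [356.3, 266.0]]
```

```bash
python3 - <<'E'
from h import *
from workcell import bot,hand,get_obs,vision
th=.52; q=quat(YAW,th)
hand.move_gripper(.078,40)
bot.servo_line(binpt(.0645,.17,th),q,velocity=.15)
for z in(.10,.055):
    bot.servo_line(binpt(.0645,z,th),velocity=.07); print(np.round(get_obs()["wrist_force"],1))
hand.move_gripper(.03,40)
o=get_obs(); print("grip",o["gripper_width"],o["grip_force"],np.round(o["wrist_force"],1))
bot.servo_line(binpt(.0645,.075,th),velocity=.04)
bot.servo_line(binpt(.0645,.155,th),velocity=.1)
o=get_obs(); print("lift",o["gripper_width"],o["grip_force"],np.round(o["wrist_force"],1),o["time_s"])
d=vision.read_camera("wrist"); np.savez("w_held.npz",**d); s=vision.read_camera("scene"); np.savez("scene2.npz",**s)
o=np.zeros((600,800,3),np.uint8)
o[:300,:400]=cv2.resize(d["frame"],(400,300)); o[:,400:]=cv2.resize(s["frame"][120:300,310:430],(400,600),interpolation=cv2.INTER_CUBIC)
o[300:,:400]=cv2.resize(d["frame"][180:420,160:480],(400,300))
cv2.imwrite("pics/w3.png",o[:,:,::-1])
E
```

```text
[ 0.3 -0.9  0.2]
[ 0.  -0.7 -0. ]
grip 0.05890442900478889 47.21989452838898 [0.2 0.1 1.7]
lift 0.058936375655509944 46.845102310180664 [-1.1  0.  -1.3] 15.525
```

View pics/w3.png

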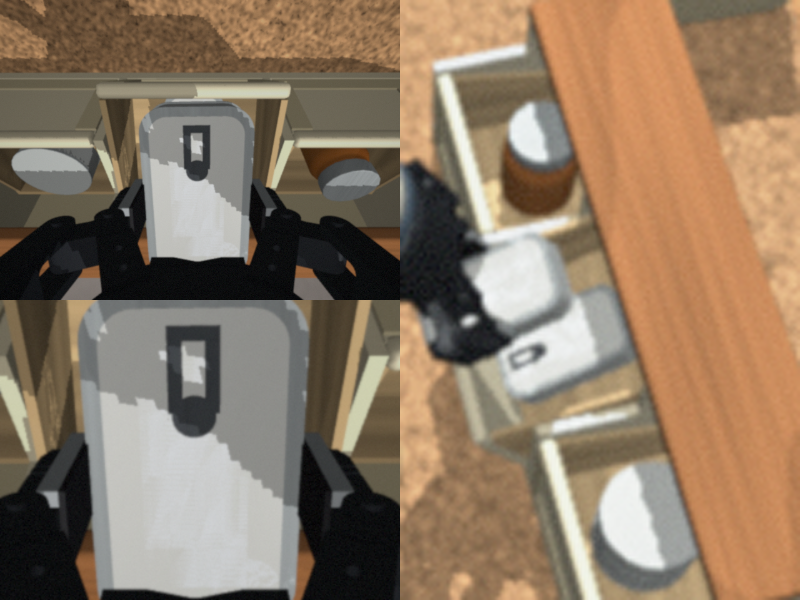

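```bash
python3 - <<'E'
from h import *
d=dict(np.load("w_held.npz"))
print("seen tab end (314.4,289.6); tab near end v %.1f; front edge v ~168"%(180+25*.8))
for xc in(.0605,.0625,.0645,.0665,.0685):
  for zt in(.152,.156,.160):
    print(xc,zt,[proj(d,binpt(xc-.0525+l,zt,.52)).round(1).tolist() for l in(.0406,.0112,0)])
E
```

```text
seen tab end (314.4,289.6); tab near end v 200.0; front edge v ~168
0.0605 0.152 [[312.7, 278.9], [312.5, 194.0], [312.4, 158.9]]
0.0605 0.156 [[312.6, 283.4], [312.4, 196.2], [312.3, 160.0]]
0.0605 0.16 [[312.5, 288.3], [312.3, 198.6], [312.2, 161.3]]
0.0625 0.152 [[312.7, 284.3], [312.5, 200.1], [312.4, 165.3]]
0.0625 0.156 [[312.6, 289.0], [312.4, 202.5], [312.3, 166.6]]
0.0625 0.16 [[312.5, 294.0], [312.3, 205.1], [312.3, 168.1]]
0.0645 0.152 [[312.7, 289.6], [312.5, 206.2], [312.4, 171.6]]
0.0645 0.156 [[312.6, 294.5], [312.4, 208.7], [312.4, 173.2]]
0.0645 0.16 [[312.6, 299.6], [312.4, 211.5], [312.3, 174.8]]
0.0665 0.152 [[312.7, 295.0], [312.5, 212.2], [312.4, 177.9]]
0.0665 0.156 [[312.6, 299.9], [312.4, 214.9], [312.4, 179.6]]
0.0665 0.16 [[312.6, 305.2], [312.4, 217.8], [312.3, 181.5]]
0.0685 0.152 [[312.7, 300.3], [312.5, 218.1], [312.5, 184.1]]
0.0685 0.156 [[312.6, 305.4], [312.5, 221.0], [312.4, 186.1]]
0.0685 0.16 [[312.6, 310.8], [312.4, 224.1], [312.3, 188.1]]
```

```bash
python3 - <<'E'
from h import *
from workcell import bot,hand,get_obs,vision
yaw=.112; q=quat(yaw); u=np.array([np.cos(yaw),np.sin(yaw),0])
C=np.array([.413,-.2727,0])+.002*u
bot.servo_line(binpt(.0645,.21,.52),velocity=.15)
bot.reach(C+[0,0,.20],q)
bot.servo_line(C+[0,0,.092],velocity=.06); bot.dwell(.3)
f0=get_obs()["wrist_force"][2]; z=.092
while z>.078:
    z-=.0007; bot.servo_line(C+[0,0,z],velocity=.015)
    f=get_obs()["wrist_force"][2]-f0
    if f>2.5: break
o=get_obs(); print("contact z",z,f,np.round(o["position"],4),np.round(o["ft_torque"],2),o["time_s"])
bot.dwell(.2); hand.move_gripper(.075); print(np.round(get_obs()["wrist_force"],1))
bot.servo_line(C+[0,0,.20],velocity=.1)
bot.servo_line(C+[-.05,-.006,.36],velocity=.25)
d=vision.read_camera("wrist");np.savez("w_placed.npz",**d)
o=np.zeros((600,800,3),np.uint8)
o[:300,:400]=cv2.resize(d["frame"],(400,300)); o[300:,:400]=cv2.resize(vision.read_camera("scene")["frame"][325:415,205:325],(400,300))
o[:533,400:]=cv2.resize(d["frame"][120:320,240:390],(400,533),interpolation=cv2.INTER_CUBIC)
cv2.imwrite("pics/w4.png",o[:,:,::-1]); print(get_obs()["time_s"])
E
```

```text
contact z 0.08499999999999994 10.386453524264065 [ 0.4149 -0.2725  0.0855] [0.18 0.37 0.04] 22.2333
[-0.5  0.1  0.7]
24.9667
```

View pics/w4.png

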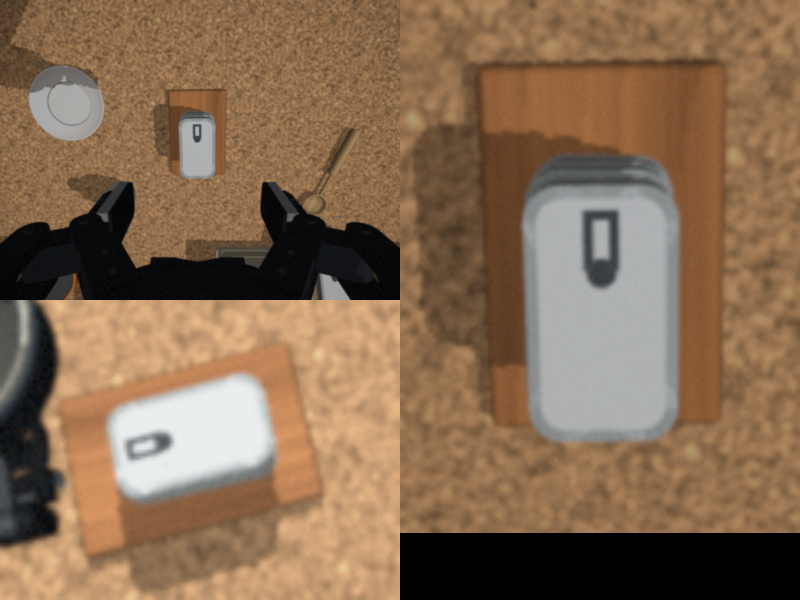

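```bash
python3 - <<'E'
from h import *
from workcell import bot,hand,get_obs,vision
P=dict(np.load("w_placed.npz")); p=lambda x,y:((x-400+.5)/2.6667-.5+240,(y+.5)/2.665-.5+120)
for k in([(524,230),(531,410)],[(678,230),(677,410)],[(601,187),(601,440)]):
    a=np.array([atz(P,p(*c),.086) for c in k]); print(a.round(4).tolist(),np.arctan2(*(a[1]-a[0])[[1,0]]).round(3))
q=quat(YAW); w=lambda x,z:H+x*UX+np.array([0,0,z-H[2]])
hand.move_gripper(0.)
bot.reach(w(-.11,.25),q); bot.servo_line(w(-.11,.101),velocity=.15)
f0=np.array(get_obs()["wrist_force"])
bot.servo_line(w(-.022,.101),velocity=.05)
x=-.022
while x<0.004:
    x+=.001; bot.servo_line(w(x,.101),velocity=.02)
    f=(np.array(get_obs()["wrist_force"])-f0)@UX; print(round(x,3),round(f,1),end="; ")
    if f<-18: break
bot.dwell(.3); o=get_obs(); print(np.round(o["wrist_force"],1),((np.array(o["position"])-H)@UX).round(4))
bot.servo_line(w(-.06,.101),velocity=.1); bot.servo_line(w(-.06,.34),velocity=.25)
d=vision.read_camera("wrist"); t=vision.read_camera("top")
o=np.zeros((600,800,3),np.uint8)
o[:,:]=cv2.resize(d["frame"],(800,600)); o[:160]=cv2.resize(t["frame"],(800,600))[170:330]*1
cv2.imwrite("pics/w5.png",o[:,:,::-1]); print(get_obs()["time_s"])
E
```

```text
[[0.3838, -0.3045, 0.086], [0.4568, -0.2948, 0.086]] 0.131
[[0.3772, -0.2459, 0.086], [0.4503, -0.2366, 0.086]] 0.127
[[0.364, -0.277, 0.086], [0.4666, -0.2655, 0.086]] 0.112
-0.021 -4.7; -0.02 -3.5; -0.019 -3.6; -0.018 -3.5; -0.017 -2.8; -0.016 -3.1; -0.015 -2.6; -0.014 -3.7; -0.013 -5.8; -0.012 -9.9; -0.011 -14.0; -0.01 -17.8; -0.009 -21.7; [-20.7  -2.1  15.9] -0.0132
35.5083
```

View pics/w5.png

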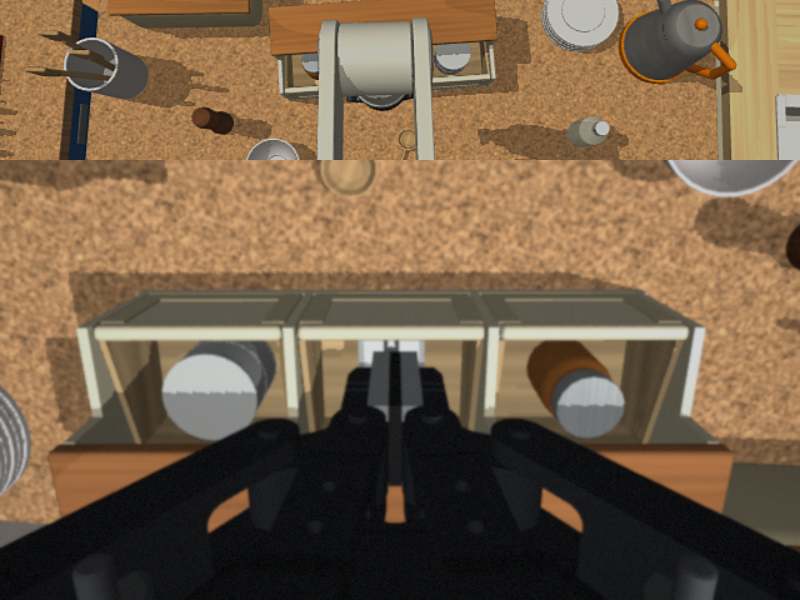

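```bash
python3 -c "
from workcell import hand_in
print(hand_in())"
```

```text
the job is handed in; nothing more can be done
None
```

The job is handed in: the upper fish tin from the middle bin now sits upright on the pile, about 2–3 mm off centre by camera, and the bin is pushed fully shut; the clock read 35.5 s just before hand-in and no result came back.

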